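Click the dosing dial under the sink to step four

TASK

Set the white dosing unit to step 4: push its spring-loaded knob down until it bites into the dial, click the dial round clockwise until the pointer stands on the fourth short mark after the long zero mark, without going past it, then let go so that the knob springs back up. Press gently and do not force the teeth together, and leave the bottles and the can where they stand.

Things in the scene. Friction and masses are not known exactly. Their poses are not given: they have to be found in the camera images.
- doser: White plastic dosing unit fixed to the cabinet floor: box 150 x 130 mm, 90 mm high, on a 186 x 50 x 6 mm foot, two brass stubs 30 mm long on its +x side. Origin: centre of the underside; x, y along the 150 and 130 mm sides, z up. Dial and knob sit in the middle of its top, their axis vertical through the origin.
- zero_mark (a point): The long thick zero mark printed on the unit's top, its middle 50 mm from the dial axis, 80 degrees counter-clockwise (seen from above) from the unit's +x. Eight short marks follow clockwise, 20 degrees apart, round the dial; the fourth short one (step 4) lies straight along the unit's +x.
- dial (a joint): Dial angle in rad, 0 with its pointer on the zero mark, growing clockwise from above; a click is 0.349 (20 degrees), step 4 is 1.396. Grey disc, 84 mm diameter, flush in the unit's top, black pointer line. Starts on step 0, 1 or 2. A spring holds it in each click: leaving one takes about 0.08 N m; past half way it snaps on to the next. End stops at steps 0 and 8.
- dial_teeth: Ring of 9 upright teeth, 40 degrees apart, 3.5 mm thick, 3.5 mm high, 12 to 20 mm from the axis, hidden under the knob; turns with the dial. Origin: on the axis, level with the unit's top. How the teeth stand against pointer and knob is not given. A load of more than 20 N on them damages them.
- knob_grip (a point): Point on the knob's axis at the height to grip it, 36 mm above the unit's top while the knob is up; x lies along its bar. Black knob: upright bar 42 mm long, 14 mm thick, from 22 mm below this point to 10 mm above it, on a flange of 46 mm diameter. When up it turns freely without end and the dial stays put.
- knob: The same knob; origin on its axis, 30 mm below the grip point. Sprung upward: about 4 N to start it down, 1.5 N more per mm. Three dogs beneath (3.5 mm thick, 120 degrees apart) reach the tooth tops 2 mm down. On a tooth the push goes hard: ease, turn a little, retry. Between teeth it goes on softly, bottoming at 5.5 mm; held 3 to 5 mm down it carries the dial, after up to 8 degrees of play.
- spray: White spray bottle with a red collar and trigger, 188 mm high, 76 mm diameter, standing loose. Origin: centre of the underside.
- jar: Clear bottle with a yellow cap, 160 mm high, 72 mm diameter, standing loose. Origin: centre of the underside.
- can: Blue can, 170 mm high, 60 mm diameter, standing loose. Origin: centre of the underside.
There are look-alikes about, which are no part of the job. Leave any purple or turquoise look-alike of the doser alone.

How it is judged:
By the outcome, as a careful person would: the job done as asked, in the order asked, and still so for the second after the job is handed in, with the robot touching nothing.
It also fails if it takes over 72 s, if anything falls off the work surface, if the arm or the gripper's body presses on something with over 40 N, if the wrist force passes 120 N, or if a joint passes its speed limit or range.

ROBOT

A 7-joint arm with a two-finger parallel gripper is mounted at the origin on the work surface. World frame = base frame: x ahead of the robot, y to its left, z up, the work surface at z = 0. Lengths are in m, angles in rad, forces in N, time in s.
With the tool pointing down it reaches from about 0.4 to 0.875 m from the base axis. Payload 19.3 kg.
Tool frame: the origin (TCP) lies between the finger pads; the fingertips stand 17 mm ahead of it and the grasp point (between the pads) lies 2 mm behind it; z points along the fingers, x is the direction in which the jaws open and shut, and the axes are right-handed (so a half turn about z gives the same grasp; the last joint's range is limited). The gripper opens to 85 mm and grips with 20 to 120 N. Pads are 22 mm wide; open, the fingers measure 114 mm over their backs; the gripper's body (76 mm by 85 mm) begins 54 mm behind the grasp point. The pads swing forward as they close: fully open they stand 13 mm farther back than shut.
Start: joints at [-1.251, 0.521, -0.036, 1.599, 0.021, 1.021, -0.113], TCP at [0.238, 0.578, 0.248] pointing down, gripper open.
Joint ranges: [-2.91, 2.91], [-0.3, 2.13], [-1.5, 1.42], [0.17, 2.43], [-1.26, 4.41], [0.16, 1.93], [-2.52, 2.52]. Speed limits (rad/s): [1.89, 1.89, 2.39, 2.39, 3.01, 3.01, 3.01].

INTERFACE

Orientations are given as [roll, pitch, yaw] about the fixed x, y, z axes, in that order (R = Rz(yaw) Ry(pitch) Rx(roll)).
In Python, from workcell import bot gives the robot as it stands. The module is installed in compiled form; this text tells all that it offers.
- The arm moves only by the tool arm_command, never from a script. Its argument "targets" is a list of rows, each a list of 6 numbers: the shift along the tool's x, y, z in mm, then the turn, a rotation vector about the tool's x, y, z in degrees. In form: [[x, y, z, wx, wy, wz], ...]. A call has 1 to 8 rows; each row shifts and turns the pose as measured when the row begins, along the tool's axes as they then stand; what a row does not reach is not made up. A row lasts 1/10 s, in which the tool goes at most 50 mm and 8.59 degrees, less where a joint would pass 70% of its speed; a pose out of reach is approached as far as the arm can. A call is refused whole if a number of a shift passes 50 or a number of a turn 8.59, either way. A call with a gripper value outside its range is refused whole. "grip" is the opening in per cent of the stroke, from 0 (shut) to 100 (fully open), set as the call begins (left out, the last holds). The fingers move at their own pace and stop on an object; "grip_force" is the grip in N (left out, the last holds). Time passes only in rows, so rows that do not move let the fingers close. It gives the time, the measured TCP pose, the force and the opening at its end, in the units of the state.
- bot.observe(): the state, without advancing time (a new reading comes with each control period).
- bot.grab_frame(name): name is "scene" or "top"; returns a dict with "color" (400x640x3 uint8, red, green, blue), "depth" (400x640 float32, m along the optical axis (not along the pixel's ray), 0 where there is no reading), "fov_y" (degrees; the focal length in pixels is half the picture's height over the tangent of half this angle, whatever the lens; pixels are square), "cx", "cy" (the principal point, pixels), "D" ([k1, k2, p1, p2, k3] as OpenCV has them; the pictures are not rectified), "R" (3x3) and "t" (3): a world point X has camera coordinates R X + t. Camera axes: x right, y down, z forward; pixel columns grow to the right and rows downward; lengths in m; the calibration is good to about 2 mm. A picture is of the moment at which its call begins.
- bot.job_done(): hands the job in, once; it reports no verdict.
The state is a dict: "clock": time; "qpos": joint angles; "qd": joint speeds; "joint_efforts": joint torques, N m; "position": TCP position; "tool_rot": TCP orientation; "force": force on the tool from outside, world axes, zero at the start; "moment": the same for the moment, N m; "grip_width": finger opening in m.
Only numpy, scipy, OpenCV 4.12 (cv2) and the standard library are available. Lean on these libraries where they do the work, as an engineer would, in place of code of your own. Each camera call takes 0.05 s, during which the arm holds its last target. There are 200 camera calls.

## Working session

There is one attempt and no reset: what is moved stays moved. The work goes in short steps, Python scripts to look and compute and a tool call to move; the robot and the scene stay as the last step left them, time stands still between calls to the robot, and variables do not carry over. Pictures are saved under pics/ and viewed, about 8 in all and at most 12, crops included, and the job is handed in when it is done.

Besides the shell and the picture viewer there is one more tool, called as name(argument=value, ...) on one line, values as JSON. arm_command: Moves the arm, as the interface text tells. Its arguments: {"type":"object","properties":{"targets":{"type":"array"},"grip":{"type":"number"},"grip_force":{"type":"number"}},"required":["targets"]}

```bash
mkdir -p pics; cat > h.py <<'E'
import numpy as np, cv2
from workcell import bot
def grab(n):
    f=bot.grab_frame(n); h=f["color"].shape[0]
    fl=h/2/np.tan(np.radians(f["fov_y"]/2))
    f["K"]=np.array([[fl,0,f["cx"]],[0,fl,f["cy"]],[0,0,1.]]); f["D"]=np.array(f["D"],float)
    f["R"]=np.array(f["R"]); f["t"]=np.array(f["t"]); return f
def save(f,name,crop=None,s=1):
    im=f["color"][...,::-1]
    if crop: u0,v0,u1,v1=crop; im=im[v0:v1,u0:u1]
    cv2.imwrite("pics/"+name,cv2.resize(im,None,fx=s,fy=s,interpolation=cv2.INTER_CUBIC))
def rays(f,uv):
    p=cv2.undistortPoints(np.array(uv,float).reshape(-1,1,2),f["K"],f["D"])[:,0]
    return np.c_[p,np.ones(len(p))]
def onplane(f,uv,z):
    d=rays(f,uv)@f["R"]; c=-f["R"].T@f["t"]
    return c+d*((z-c[2])/d[:,2])[:,None]
def bydepth(f,uv):
    r=rays(f,uv); D=np.array([f["depth"][int(round(v)),int(round(u))] for u,v in uv])
    return (r*D[:,None]-f["t"])@f["R"]
def proj(f,X):
    return cv2.projectPoints(np.array(X,float).reshape(-1,1,3),cv2.Rodrigues(f["R"])[0],f["t"],f["K"],f["D"])[0][:,0]
E
python3 - <<'E'
from h import *
s=bot.observe(); print({k:np.round(v,3) for k,v in s.items()})
a=grab("scene");b=grab("top")
save(a,"s1.png");save(b,"t1.png")
for f in(a,b): print(-f["R"].T@f["t"],f["R"][2],f["fov_y"])
E
```

```text
{'clock': np.float64(0.0), 'qpos': array([-1.251,  0.522, -0.036,  1.6  ,  0.021,  1.021, -0.113]), 'qd': array([ 0.001,  0.001, -0.   ,  0.001, -0.001, -0.   , -0.   ]), 'joint_efforts': array([ 1.0000e-03, -9.2712e+01,  1.9810e+00, -3.6993e+01,  1.8000e-02,
        8.0000e-03, -0.0000e+00]), 'position': array([0.237, 0.578, 0.248]), 'tool_rot': array([3.142e+00, 1.000e-03, 1.181e+00]), 'force': array([-0.44 ,  0.192,  0.593]), 'moment': array([ 0.039, -0.009,  0.024]), 'grip_width': np.float64(0.086)}
[1.13136269 0.30917576 0.94859749] [-0.53028748 -0.28082193 -0.79995889] 49.60297933633636
[ 0.4358864  -0.01261058  1.40903441] [ 0.08284246  0.02321826 -0.99629215] 45.1558533662335
```

View pics/s1.png

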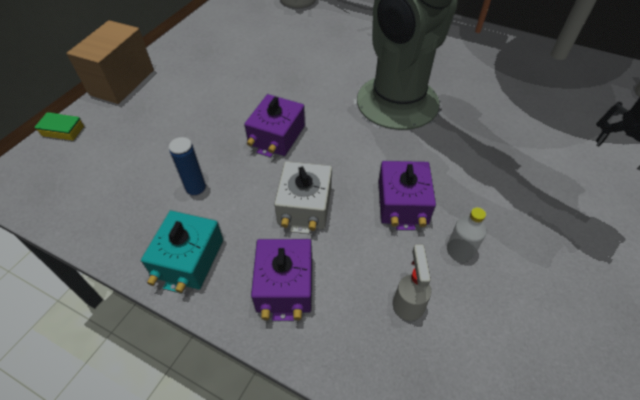

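View pics/t1.png

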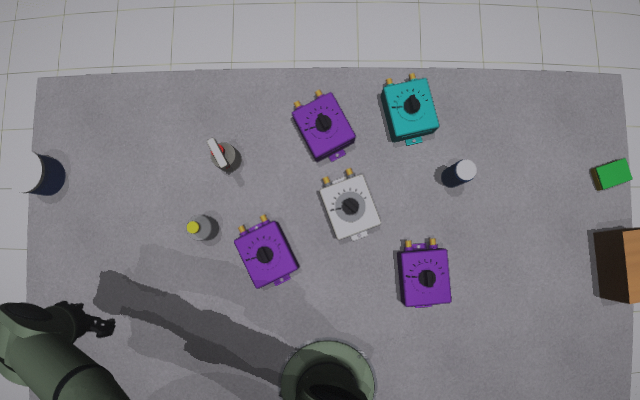

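The top view shows one white unit at (350,206), which is (304,187) in the scene view. The look-alikes at top (323,123), (265,254), (427,278) are purple and the one at (411,104) is turquoise. Only the white one fits, so I'll confirm it enlarged.

```bash
python3 - <<'E'
from h import *
a=grab("scene");b=grab("top")
A=a["color"][150:240,260:350];B=b["color"][160:250,305:395]
im=np.hstack([cv2.resize(x,(400,400),interpolation=cv2.INTER_CUBIC) for x in(B,A)])
cv2.imwrite("pics/c1.png",im[...,::-1])
# white top mask on depth: points near z=.09
for f,box in((b,(305,160,395,250)),(a,(260,150,350,240))):
    u,v=np.meshgrid(np.arange(box[0],box[2]),np.arange(box[1],box[3])); uv=np.c_[u.ravel(),v.ravel()]
    P=bydepth(f,uv); c=f["color"][uv[:,1],uv[:,0]].astype(int)
    m=(abs(P[:,2]-.093)<.012)&(c.max(1)-c.min(1)<40)
    Q=P[m]; r=cv2.minAreaRect((Q[:,:2]*1000).astype(np.float32)); print(m.sum(),np.median(Q[:,2]),r)
    k=P[:,2]>.115; print("knob",k.sum(),P[k].mean(0) if k.any() else 0, np.percentile(P[k,2],95) if k.any() else 0, cv2.minAreaRect((P[k][:,:2]*1000).astype(np.float32)))
E
```

```text
2411 0.08974192817519257 ((519.449462890625, -63.353729248046875), (150.18008422851562, 130.4427947998047), 20.370969772338867)
knob 120 [ 0.49772329 -0.04964514  0.46386555] 1.4090344063574032 ((487.2818298339844, -33.05817413330078), (39.89175033569336, 103.18433380126953), 47.1681022644043)
2156 0.09016504246831962 ((562.391845703125, -46.539642333984375), (239.29054260253906, 129.81198120117188), 20.233909606933594)
knob 151 [0.67080876 0.02904467 0.32635438] 0.9485974863564469 ((815.5579833984375, 123.31204986572266), (732.5596313476562, 21.637269973754883), 32.17033767700195)
```

View pics/c1.png

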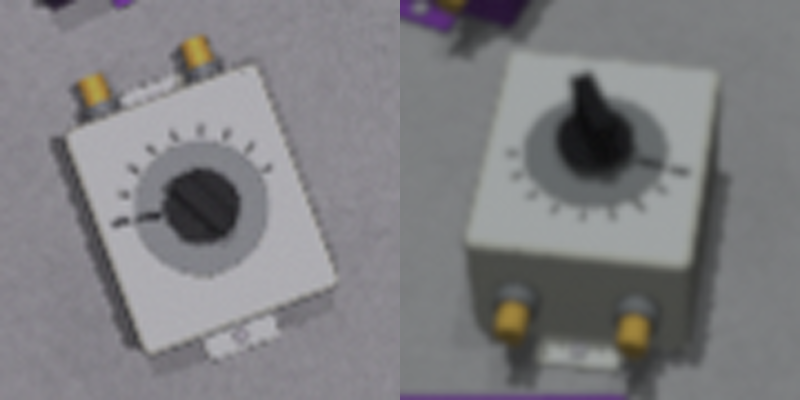

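The crop confirms the white unit. Its measured top is 150 x 130 mm at z = 0.09, the stubs face +x at yaw about 20°, and the pointer stands on the long zero mark, so it is at step 0 and needs 4 clicks. Next I'll measure the knob bar and the obstacles.

```bash
python3 - <<'E'
from h import *
for n,box in(("top",(315,170,385,240)),("scene",(270,155,340,220))):
    f=grab(n)
    u,v=np.meshgrid(np.arange(box[0],box[2]),np.arange(box[1],box[3])); uv=np.c_[u.ravel(),v.ravel()]
    P=bydepth(f,uv)
    for lo in (.110,.125,.130):
        k=(P[:,2]>lo)&(P[:,2]<.15)&(np.hypot(P[:,0]-.519,P[:,1]+.063)<.045)
        Q=P[k]; 
        if len(Q)<5: print(n,lo,len(Q)); continue
        w,V=np.linalg.eigh(np.cov(Q[:,:2].T)); print(n,lo,k.sum(),Q.mean(0).round(4),np.percentile(Q[:,2],95),"ang",np.degrees(np.arctan2(V[1,1],V[0,1])),np.sqrt(w*12))
    g=f
    uv=np.array({"top":[(220,155),(193,228),(465,170)],"scene":[(419,262),(478,214),(181,146)]}[n]);print(bydepth(f,uv).round(3))
f=grab("top"); a=np.radians(20.4)
for r in(0.037,0.05):
  for d in (80,60,0):
    t=a+np.radians(d); print(r,d,proj(f,[.5194+r*np.cos(t),-.0634+r*np.sin(t),.09]).round(1))
# pointer/dark pixel angle on dial ring r 27-41mm
u,v=np.meshgrid(np.arange(315,385),np.arange(170,240)); uv=np.c_[u.ravel(),v.ravel()]
X=onplane(f,uv,.09)-[.5194,-.0634,.09]; r=np.hypot(X[:,0],X[:,1]); g=f["color"][uv[:,1],uv[:,0]].mean(1)
for lo,hi in((.03,.041),(.045,.055)):
    m=(r>lo)&(r<hi)&(g<np.median(g[(r>lo)&(r<hi)])-25); an=(np.degrees(np.arctan2(X[m,1],X[m,0]))-20.4+180)%360-180; print(lo,np.sort(an).round(0))
E
```

```text
top 0.11 91 [ 0.5191 -0.0625  0.1347] 0.13960807429201283 ang 49.225748706688485 [0.01513957 0.04161627]
top 0.125 85 [ 0.5192 -0.063   0.1357] 0.13963457988027655 ang 48.52937699228746 [0.01450927 0.04096795]
top 0.13 83 [ 0.5195 -0.063   0.1358] 0.13964341507636446 ang 49.13091593717446 [0.01420547 0.04123781]
[[ 0.648  0.275  0.189]
 [ 0.459  0.351  0.161]
 [ 0.61  -0.365  0.166]]
scene 0.11 127 [ 0.5271 -0.0584  0.1299] 0.13779694015580857 ang 50.652300043704436 [0.01495359 0.04624024]
scene 0.125 92 [ 0.5251 -0.0598  0.1344] 0.1378617455706812 ang 49.07189800523474 [0.01450179 0.04535452]
scene 0.13 81 [ 0.5243 -0.06    0.1353] 0.13788362356474126 ang 48.9447008226058 [0.01403704 0.04469062]
[[ 0.661  0.283  0.188]
 [ 0.467  0.356  0.162]
 [ 0.613 -0.36   0.168]]
0.037 80 [[336.3 209. ]]
0.037 60 [[336.3 204.3]]
0.037 0 [[344.8 194. ]]
0.05 80 [[331.7 209.9]]
0.05 60 [[331.6 203.6]]
0.05 0 [[343.2 189.6]]
0.03 [76. 76. 77. 80. 81. 81.]
0.045 [-82. -80. -79. -77. -61. -60. -59. -58. -42. -41. -40. -39. -38. -22.
 -22. -22. -19. -19. -19.  -2.  -1.  -0.   1.  17.  19.  20.  22.  36.
  38.  39.  41.  57.  58.  61.  61.  77.  77.  77.  78.  80.  80.  81.
  81.  83.]
```

```bash
cat >> h.py <<'E'
from scipy.spatial.transform import Rotation as Ro
def plan(xyz,yaw,n=None):
    s=bot.observe(); p=np.array(s["position"]); R=Ro.from_euler("xyz",s["tool_rot"])
    G=Ro.from_euler("xyz",[np.pi,0,np.radians(yaw)]); d=np.array(xyz)-p
    w=np.degrees((R.inv()*G).as_rotvec())
    if n is None: n=int(np.ceil(max(np.linalg.norm(d)*1000/48,np.linalg.norm(w)/8.4,1)))
    for i in range(n):
        Ri=R*Ro.from_rotvec(np.radians(w)*i/n)
        print(list(np.r_[Ri.inv().apply(d/n*1000),w/n].round(1)),end=",\n")
def st():
    s=bot.observe(); print("t",round(float(s["clock"]),2),"p",np.round(np.array(s["position"])*1000,1),"rpy",np.degrees(s["tool_rot"]).round(2),"F",np.round(s["force"],1),"M",np.round(s["moment"],3),"w",round(float(s["grip_width"])*1000,1),"q",np.round(s["qpos"],2))
E
python3 -c "
from h import *
plan([.5195,-.063,.248],-41,16)"
```

```text
[np.float64(-30.4), np.float64(31.5), np.float64(0.0), np.float64(0.0), np.float64(0.0), np.float64(6.8)],
[np.float64(-26.4), np.float64(34.9), np.float64(0.0), np.float64(0.0), np.float64(0.0), np.float64(6.8)],
[np.float64(-22.1), np.float64(37.8), np.float64(0.0), np.float64(0.0), np.float64(0.0), np.float64(6.8)],
[np.float64(-17.5), np.float64(40.1), np.float64(0.0), np.float64(0.0), np.float64(0.0), np.float64(6.8)],
[np.float64(-12.6), np.float64(41.9), np.float64(0.0), np.float64(0.0), np.float64(0.0), np.float64(6.8)],
[np.float64(-7.6), np.float64(43.1), np.float64(0.0), np.float64(0.0), np.float64(0.0), np.float64(6.8)],
[np.float64(-2.4), np.float64(43.7), np.float64(0.0), np.float64(0.0), np.float64(0.0), np.float64(6.8)],
[np.float64(2.8), np.float64(43.7), np.float64(0.0), np.float64(0.0), np.float64(0.0), np.float64(6.8)],
[np.float64(7.9), np.float64(43.0), np.float64(0.0), np.float64(0.0), np.float64(0.0), np.float64(6.8)],
[np.float64(12.9), np.float64(41.8), np.float64(0.0), np.float64(0.0), np.float64(0.0), np.float64(6.8)],
[np.float64(17.8), np.float64(40.0), np.float64(0.0), np.float64(0.0), np.float64(0.0), np.float64(6.8)],
[np.float64(22.4), np.float64(37.6), np.float64(0.0), np.float64(0.0), np.float64(0.0), np.float64(6.8)],
[np.float64(26.7), np.float64(34.7), np.float64(0.0), np.float64(0.0), np.float64(0.0), np.float64(6.8)],
[np.float64(30.6), np.float64(31.3), np.float64(0.0), np.float64(0.0), np.float64(0.0), np.float64(6.8)],
[np.float64(34.1), np.float64(27.4), np.float64(0.0), np.float64(0.0), np.float64(0.0), np.float64(6.8)],
[np.float64(37.1), np.float64(23.2), np.float64(0.0), np.float64(0.0), np.float64(0.0), np.float64(6.8)],
```

arm_command(targets=[[-30, 31, 0, 0, 0, 6.8], [-26, 35, 0, 0, 0, 6.8], [-22, 38, 0, 0, 0, 6.8], [-18, 40, 0, 0, 0, 6.8], [-13, 42, 0, 0, 0, 6.8], [-8, 43, 0, 0, 0, 6.8], [-2, 44, 0, 0, 0, 6.8], [3, 44, 0, 0, 0, 6.8]])

```text
clock: 1.15
position: [0.3755, 0.2487, 0.2469]
tool_rot: [-3.138, 0.0, 0.204]
force: [0.7, 0.6, -0.0]
grip_width: 0.0852
```

```bash
sed -i 's/list(np.r_\[\(.*\)\].round(1))/np.r_[\1].round(1).tolist()/' h.py; python3 -c "
from h import *
st();plan([.5195,-.063,.248],-41)"
```

```text
t 1.15 p [375.5 248.7 246.9] rpy [-1.7978e+02  3.0000e-02  1.1710e+01] F [ 0.7  0.6 -0. ] M [ 0.045 -0.083  0.003] w 85.2 q [-0.94  0.25  0.27  2.05 -0.09  0.85 -0.41]
[9.7, 41.8, -0.3, -0.0, 0.0, 6.6],
[14.4, 40.4, -0.3, -0.0, 0.0, 6.6],
[19.0, 38.5, -0.3, -0.0, 0.0, 6.6],
[23.3, 36.1, -0.2, -0.0, 0.0, 6.6],
[27.3, 33.1, -0.2, -0.0, 0.0, 6.6],
[30.9, 29.8, -0.2, -0.0, 0.0, 6.6],
[34.1, 26.1, -0.2, -0.0, 0.0, 6.6],
[36.9, 22.0, -0.2, -0.0, 0.0, 6.6],
```

arm_command(targets=[[10, 42, 0, 0, 0, 6.6], [14, 40, 0, 0, 0, 6.6], [19, 39, 0, 0, 0, 6.6], [23, 36, 0, 0, 0, 6.6], [27, 33, 0, 0, 0, 6.6], [31, 30, 0, 0, 0, 6.6], [34, 26, 0, 0, 0, 6.6], [37, 22, 0, 0, 0, 6.6]])

```text
clock: 1.95
position: [0.5173, -0.0791, 0.2476]
tool_rot: [-3.134, 0.002, -0.755]
force: [0.9, 1.0, 0.5]
grip_width: 0.0855
```

```bash
python3 -c "
from h import *
st();plan([.5195,-.063,.150],-41,3)"
```

```text
t 1.95 p [517.3 -79.1 247.6] rpy [-1.7955e+02  1.2000e-01 -4.3230e+01] F [0.9 1.  0.5] M [0.044 0.011 0.001] w 85.5 q [-0.4   0.41  0.59  1.89 -0.3   0.92 -0.42]
[-3.1, -4.2, 32.6, -0.2, 0.0, -0.7],
[-3.0, -4.3, 32.5, -0.2, 0.0, -0.7],
[-3.0, -4.4, 32.5, -0.2, 0.0, -0.7],
```

arm_command(targets=[[-5, -7, 0, 0, 0, -1], [-4, -6, 30, -0.4, 0, -1], [0, 0, 30, 0, 0, 0], [0, 0, 20, 0, 0, 0], [0, 0, 10, 0, 0, 0], [0, 0, 0, 0, 0, 0]])

```text
clock: 2.55
position: [0.522, -0.07, 0.1554]
tool_rot: [-3.141, -0.002, -0.732]
force: [-0.7, 0.2, 0.2]
grip_width: 0.0852
```

```bash
python3 -c "
from h import *
st();plan([.5195,-.063,.125],-41,3)
f=grab('scene');save(f,'s2.png',(240,100,400,240),4)"
```

```text
t 2.55 p [522.  -70.  155.4] rpy [-1.7995e+02 -1.4000e-01 -4.1930e+01] F [-0.7  0.2  0.2] M [-0.001  0.004 -0.007] w 85.2 q [-0.34  0.55  0.5   1.96 -0.39  0.72 -0.34]
[-2.2, -1.2, 10.1, -0.0, -0.0, -0.3],
[-2.2, -1.2, 10.1, -0.0, -0.0, -0.3],
[-2.2, -1.2, 10.1, -0.0, -0.0, -0.3],
```

View pics/s2.png

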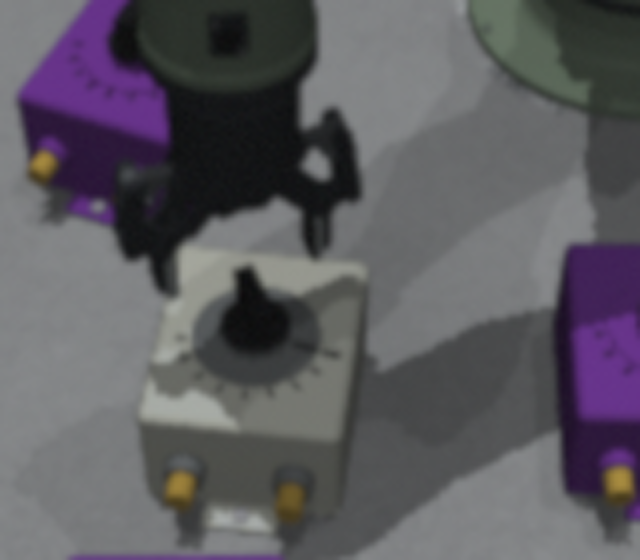

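The open gripper stands above the knob (knob at (250,300) in the crop), and the scene camera still sees the pointer and marks at (330,350). I'll centre, lower to grip height and close lightly.

arm_command(targets=[[-4, -2, 10, 0, 0, -0.5], [-3, -2, 10, 0, 0, -0.5], [0, 0, 6, 0, 0, 0], [0, 0, 0, 0, 0, 0]])

```text
clock: 3.0
position: [0.5208, -0.0612, 0.1303]
tool_rot: [-3.137, -0.005, -0.712]
force: [-0.2, 0.1, 0.1]
grip_width: 0.0851
```

```bash
python3 -c "
from h import *
st();plan([.5195,-.063,.125],-41,1)"
```

```text
t 3.0 p [520.8 -61.2 130.3] rpy [-179.75   -0.31  -40.79] F [-0.2  0.1  0.1] M [ 0.032  0.03  -0.048] w 85.1 q [-0.33  0.58  0.47  1.99 -0.42  0.66 -0.31]
[0.1, 2.2, 5.3, -0.2, -0.3, 0.2],
```

arm_command(targets=[[0, 2, 5, -0.2, -0.3, 0], [0, 0, 1, 0, 0, 0], [0, 0, 0, 0, 0, 0]], grip=50, grip_force=25)

```text
clock: 3.3
position: [0.5197, -0.0631, 0.1241]
tool_rot: [-3.141, -0.0, -0.712]
force: [1.3, -0.2, -0.6]
grip_width: 0.0442
```

```bash
python3 -c "
from h import *
st();plan([.5195,-.063,.125],-41,1)"
```

```text
t 3.3 p [519.7 -63.1 124.1] rpy [-1.7996e+02 -1.0000e-02 -4.0800e+01] F [ 1.3 -0.2 -0.6] M [-0.002 -0.024  0.031] w 44.2 q [-0.32  0.59  0.46  1.99 -0.42  0.65 -0.31]
[-0.2, 0.0, -0.9, -0.0, -0.0, 0.2],
```

arm_command(targets=[[0, 0, -0.5, 0, 0, 0], [0, 0, 0, 0, 0, 0], [0, 0, 0, 0, 0, 0], [0, 0, 0, 0, 0, 0], [0, 0, 0, 0, 0, 0], [0, 0, 0, 0, 0, 0]], grip=0, grip_force=40)

```text
clock: 3.9
position: [0.5201, -0.0635, 0.125]
tool_rot: [-3.141, -0.001, -0.713]
force: [1.1, -0.1, -1.3]
grip_width: 0.0133
```

```bash
python3 -c "
from h import *
st()"
```

```text
t 3.9 p [520.1 -63.5 125. ] rpy [-1.7994e+02 -6.0000e-02 -4.0830e+01] F [ 1.1 -0.1 -1.3] M [-0.141 -0.111 -0.015] w 13.3 q [-0.33  0.59  0.46  1.99 -0.42  0.65 -0.31]
```

Gripped at 13.3 mm, and the knob is up and free. I'll wind it counter-clockwise about 40° for wrist range.

arm_command(targets=[[0, 0, 0, 0, 0, -8], [0, 0, 0, 0, 0, -8], [0, 0, 0, 0, 0, -8], [0, 0, 0, 0, 0, -8], [0, 0, 0, 0, 0, -8], [0, 0, 0, 0, 0, 0]])

```text
clock: 4.5
position: [0.5198, -0.0634, 0.125]
tool_rot: [3.141, -0.001, 0.012]
force: [1.7, 0.7, -4.0]
grip_width: 0.0136
```

```bash
python3 -c "
from h import *
st()"
```

```text
t 4.5 p [519.8 -63.4 125. ] rpy [ 1.7997e+02 -6.0000e-02  7.0000e-01] F [ 1.7  0.7 -4. ] M [ 0.1   -0.303 -0.048] w 13.6 q [-0.18  0.56  0.26  1.98 -0.23  0.63  0.24]
```

arm_command(targets=[[0, 0, 1, 0, 0, 0], [0, 0, 0.7, 0, 0, 0]])

```text
clock: 4.7
position: [0.5199, -0.0635, 0.1236]
tool_rot: [3.142, -0.001, 0.004]
force: [-0.8, -1.1, 5.4]
grip_width: 0.0133
```

```bash
python3 -c "
from h import *
st()"
```

```text
t 4.7 p [519.9 -63.5 123.6] rpy [ 1.8e+02 -8.0e-02  2.5e-01] F [-0.8 -1.1  5.4] M [ 0.12   0.346 -0.021] w 13.3 q [-0.18  0.56  0.26  1.98 -0.24  0.63  0.24]
```

arm_command(targets=[[0, 0, 0.6, 0, 0, 0], [0, 0, 0.5, 0, 0, 0]])

```text
clock: 4.9
position: [0.5199, -0.0634, 0.1228]
tool_rot: [3.141, -0.001, -0.001]
force: [-2.5, 0.9, 10.8]
grip_width: 0.0136
```

arm_command(targets=[[0, 0, 0.5, 0, 0, 0]])

```text
clock: 5.0
position: [0.5199, -0.0634, 0.1226]
tool_rot: [3.141, -0.001, -0.004]
force: [-4.6, 0.6, 14.5]
grip_width: 0.0134
```

14.5 N at 2.4 mm down against about 7.6 N from the spring means a dog is on a tooth. I'll ease, turn 5° and retry.

arm_command(targets=[[0, 0, -1.3, 0, 0, 0], [0, 0, 0, 0, 0, 5], [0, 0, 0.6, 0, 0, 0], [0, 0, 0.6, 0, 0, 0], [0, 0, 0.5, 0, 0, 0]])

```text
clock: 5.5
position: [0.5199, -0.0634, 0.1227]
tool_rot: [3.141, -0.002, -0.099]
force: [-1.4, 0.2, 6.7]
grip_width: 0.0136
```

arm_command(targets=[[0, 0, 0.5, 0, 0, 0]])

```text
clock: 5.6
position: [0.5199, -0.0634, 0.1222]
tool_rot: [3.14, -0.002, -0.098]
force: [-2.4, 0.1, 7.9]
grip_width: 0.0132
```

It goes on softly, so the dogs are between teeth. On to about 4 mm.

arm_command(targets=[[0, 0, 0.5, 0, 0, 0], [0, 0, 0.5, 0, 0, 0], [0, 0, 0.3, 0, 0, 0]])

```text
clock: 5.9
position: [0.52, -0.0634, 0.1212]
tool_rot: [3.14, -0.002, -0.094]
force: [-2.4, -0.0, 8.2]
grip_width: 0.0134
```

```bash
python3 -c "
from h import *
st()"
```

```text
t 5.9 p [520.  -63.4 121.2] rpy [ 1.7991e+02 -1.0000e-01 -5.3800e+00] F [-2.4 -0.   8.2] M [ 0.079  0.564 -0.04 ] w 13.4 q [-0.2   0.57  0.29  1.98 -0.26  0.62  0.16]
```

arm_command(targets=[[0, 0, 0.2, 0, 0, 4], [0, 0, 0.1, 0, 0, 4], [0, 0, 0.1, 0, 0, 4], [0, 0, 0.1, 0, 0, 4]])

```text
clock: 6.3
position: [0.52, -0.0634, 0.1213]
tool_rot: [3.141, -0.002, -0.377]
force: [-2.1, 0.1, 8.2]
grip_width: 0.013
```

```bash
cat > ptr.py <<'E'
from h import *
import sys
st(); f=grab("scene")
# unwrap the unit's top round the dial axis: rows radius 24..56mm, columns angle 100..-100 deg from unit +x
an=np.arange(100,-100,-.5); r=np.arange(.024,.056,.0005); A,Rr=np.meshgrid(np.radians(an+20.4),r)
X=np.c_[(.5194+Rr*np.cos(A)).ravel(),(-.0634+Rr*np.sin(A)).ravel(),np.full(A.size,.09)]
m=proj(f,X).reshape(A.shape+(2,)).astype(np.float32); im=cv2.remap(f["color"],m[...,0],m[...,1],cv2.INTER_LINEAR)
cv2.imwrite("pics/%s.png"%sys.argv[1],np.vstack([cv2.resize(im[::-1,:,::-1],(800,256)),cv2.resize(f["color"][140:240,230:380,::-1],(800,330)[:2])]))
g=im.mean(2); d=g[(r>.031)&(r<.040)].mean(0); d=d-cv2.blur(d[None],(81,1))[0]
i=np.argsort(d)[:8]; print("pointer cand deg from unit +x",an[i],d[i].round(0))
E
python3 ptr.py p1
```

```text
t 6.3 p [520.  -63.4 121.3] rpy [ 1.7996e+02 -1.3000e-01 -2.1590e+01] F [-2.1  0.1  8.2] M [0.061 0.527 0.057] w 13.0 q [-0.26  0.58  0.37  1.99 -0.34  0.63 -0.05]
pointer cand deg from unit +x [ 74.5  74.   73.5 -49.5 -50.5 -50.   75.  -49. ] [-11. -11. -11. -11. -11. -11. -11. -11.]
```

View pics/p1.png

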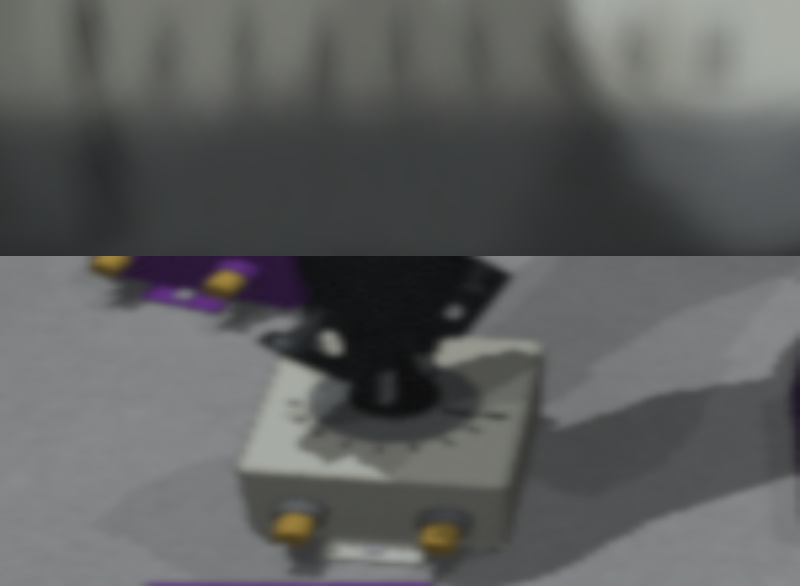

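Unwrapped, the zero mark sits at column 88 (78°) and the pointer at column 105 (74°), just starting to move. The knob has engaged at yaw about -17°, so step 4 should be near yaw -97°. I'll go on in stages.

arm_command(targets=[[0, 0, 0.1, 0, 0, 4], [0, 0, 0.1, 0, 0, 4], [0, 0, 0.1, 0, 0, 4], [0, 0, 0.1, 0, 0, 4], [0, 0, 0.1, 0, 0, 4], [0, 0, 0.1, 0, 0, 4], [0, 0, 0.1, 0, 0, 4], [0, 0, 0.1, 0, 0, 4]])

```text
clock: 7.15
position: [0.5202, -0.0634, 0.1216]
tool_rot: [-3.141, -0.003, -0.952]
force: [-2.4, 0.4, 8.9]
grip_width: 0.0132
```

```bash
sed -i 's/(81,1)/(41,1)/' ptr.py; python3 ptr.py p2
```

```text
t 7.15 p [520.2 -63.4 121.6] rpy [-179.96   -0.18  -54.53] F [-2.4  0.4  8.9] M [0.117 0.553 0.016] w 13.2 q [-0.37  0.61  0.53  1.99 -0.49  0.66 -0.48]
pointer cand deg from unit +x [39.  39.5 38.5 40.  38.  40.5 37.5 41. ] [-9. -9. -8. -8. -8. -8. -7. -7.]
```

The pointer is at 39–40°, which is step 2. On towards step 4.

arm_command(targets=[[0, 0, 0.3, 0, 0, 4], [0, 0, 0.3, 0, 0, 4], [0, 0, 0.2, 0, 0, 4], [0, 0, 0.2, 0, 0, 4], [0, 0, 0.2, 0, 0, 4], [0, 0, 0.2, 0, 0, 4], [0, 0, 0.2, 0, 0, 4]])

```text
clock: 7.9
position: [0.5203, -0.0636, 0.121]
tool_rot: [-3.139, -0.003, -1.455]
force: [-1.8, 0.5, 10.0]
grip_width: 0.013
```

```bash
python3 ptr.py p3
```

```text
t 7.9 p [520.3 -63.6 121. ] rpy [-1.7986e+02 -1.6000e-01 -8.3360e+01] F [-1.8  0.5 10. ] M [0.095 0.622 0.057] w 13.0 q [-0.46  0.66  0.66  2.   -0.62  0.69 -0.86]
pointer cand deg from unit +x [10.5 11.  11.5 12.  10.  12.5 13.  13.5] [-9. -9. -8. -8. -8. -8. -7. -7.]
```

The dial is at about 69°, just before the half-way point. A little further.

arm_command(targets=[[0, 0, 0.1, 0, 0, 3], [0, 0, 0.1, 0, 0, 3], [0, 0, 0.1, 0, 0, 2]])

```text
clock: 8.25
position: [0.5202, -0.0636, 0.121]
tool_rot: [-3.139, -0.003, -1.601]
force: [-2.6, 1.2, 9.2]
grip_width: 0.0133
```

```bash
python3 ptr.py p4
```

```text
t 8.25 p [520.2 -63.6 121. ] rpy [-1.7984e+02 -1.6000e-01 -9.1730e+01] F [-2.6  1.2  9.2] M [0.125 0.619 0.012] w 13.3 q [-0.48  0.67  0.7   2.   -0.66  0.71 -0.97]
pointer cand deg from unit +x [-1.  -0.5 -1.5  0.   0.5  1.  -2.   1.5] [-9. -9. -9. -8. -8. -8. -8. -8.]
```

It snapped to step 4 (pointer at 0°, Mz small). Easing up without turning, then letting go.

arm_command(targets=[[0, 0, -1, 0, 0, 0], [0, 0, -1, 0, 0, 0], [0, 0, -1, 0, 0, 0], [0, 0, -0.5, 0, 0, 0], [0, 0, 0, 0, 0, 0]])

```text
clock: 8.8
position: [0.5202, -0.0636, 0.1247]
tool_rot: [-3.139, -0.004, -1.598]
force: [-1.3, -0.2, 2.6]
grip_width: 0.0132
```

```bash
python3 ptr.py p5
```

```text
t 8.8 p [520.2 -63.6 124.7] rpy [-179.87   -0.21  -91.55] F [-1.3 -0.2  2.6] M [0.049 0.213 0.01 ] w 13.2 q [-0.49  0.67  0.71  2.   -0.65  0.72 -0.97]
pointer cand deg from unit +x [-1.  -1.5 -0.5 -2.   0.   0.5  1.  -2.5] [-9. -9. -9. -8. -8. -8. -8. -8.]
```

arm_command(targets=[[0, 0, 0, 0, 0, 0], [0, 0, 0, 0, 0, 0], [0, 0, 0, 0, 0, 0], [0, 0, 0, 0, 0, 0], [0, 0, 0, 0, 0, 0], [0, 0, 0, 0, 0, 0]], grip=100)

```text
clock: 9.45
position: [0.52, -0.0634, 0.124]
tool_rot: [-3.14, -0.004, -1.597]
force: [0.4, 0.1, -0.2]
grip_width: 0.0853
```

arm_command(targets=[[0, 0, -10, 0, 0, 0], [0, 0, -30, 0, 0, 0], [0, 0, -40, 0, 0, 0], [0, 0, -40, 0, 0, 0], [0, 0, -40, 0, 0, 0], [0, 0, 0, 0, 0, 0], [0, 0, 0, 0, 0, 0]])

```text
clock: 10.15
position: [0.5186, -0.0641, 0.2935]
tool_rot: [-3.141, -0.005, -1.6]
force: [0.0, -0.2, -0.2]
grip_width: 0.0854
```

```bash
python3 ptr.py p6; python3 - <<'E'
from h import *
f=grab("scene")
u,v=np.meshgrid(np.arange(270,340),np.arange(155,220)); uv=np.c_[u.ravel(),v.ravel()]
P=bydepth(f,uv); k=(P[:,2]>.125)&(P[:,2]<.15)&(np.hypot(P[:,0]-.519,P[:,1]+.063)<.045); Q=P[k]
print("knob top",k.sum(),Q.mean(0).round(4),np.percentile(Q[:,2],95))
print(bydepth(f,np.array([(419,262),(478,214),(181,146)])).round(3))
E
```

```text
t 10.15 p [518.6 -64.1 293.5] rpy [-179.98   -0.27  -91.68] F [ 0.  -0.2 -0.2] M [ 0.009 -0.009  0.064] w 85.4 q [-0.67  0.45  0.94  1.85 -0.41  1.06 -1.17]
pointer cand deg from unit +x [-1.  -1.5 -0.5 -2.   0.   0.5  1.  -2.5] [-9. -9. -9. -9. -8. -8. -8. -8.]
knob top 104 [ 0.5255 -0.06    0.1341] 0.13771282058150547
[[ 0.661  0.283  0.188]
 [ 0.467  0.356  0.162]
 [ 0.614 -0.359  0.17 ]]
```

View pics/p6.png

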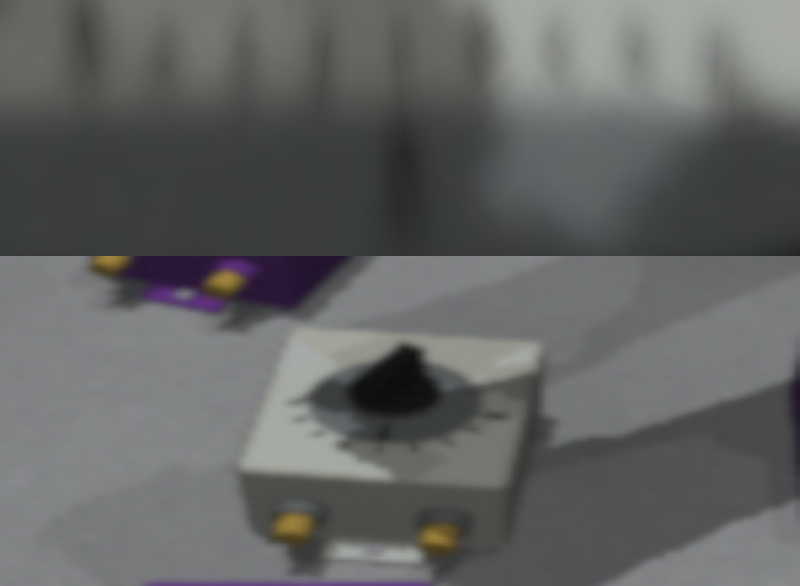

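The pointer (column 402) lines up with the fourth short mark (column 402; the zero mark is at 85). The knob top is back at its starting height, the bottles and can have not moved, and the robot is clear. I'm handing it in.

```bash
python3 -c "
from workcell import bot
print(bot.job_done())"
```

```text
the job is handed in; nothing more can be done
None
```

The white dosing unit is set to step 4 and handed in at about 10 s on the robot's clock. I gripped the knob, pressed it about 4 mm into the dial, turned the dial four clicks clockwise from step 0, eased up and let go.

- **First press:** it landed on a tooth. I stopped at 14.5 N total push, of which about 7 N was on the teeth. I then eased off, turned the knob 5° and pressed again, and it went in softly.
- **Dial:** after release the pointer lines up with the fourth short mark, within about 1°. It never went past that mark in the readings I took.
- **Knob:** its top is back at its starting height (0.1377 m now, 0.1379 m before).
- **Surroundings:** the spray bottle, jar and can read the same positions as at the start, to within 2 mm.
- **Robot:** the gripper is open and about 0.17 m above where it gripped the knob, with no contact force.

None of the last checks failed or disagreed.

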